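# Refit the washed burner parts of a gas hob

## Task

The gas hob has been stripped for cleaning, and its washed burner parts are piled up on the worktop: take the pile apart and put both burners together again. Each burner gets the aluminium crown of its own size, foot down and fully home in the bore, and then the black cap of the same size flat on its crown, hub down in the crown's opening. Set the parts down rather than dropping them, let go of everything, and leave the mug, pepper mill, jar and brush where they are.

Things in the scene. Friction and masses are not known exactly. Their poses are not given: they have to be found in the camera images.
- burner_large: larger of two burner cups fixed on the steel hob plate (one front, one rear, 210 mm apart; which is which varies): ring of 60 mm outside diameter, 14 mm high, open bore of 50 mm diameter, 8 mm deep to a flat floor, in a dark flange 86 mm across. Origin on its axis at the hob plate's top (12 mm above the worktop), z up: bore floor at z 6 mm, rim at 14 mm.
- burner_small: smaller burner cup: ring of 46 mm outside diameter, 14 mm high, open bore of 36 mm diameter, 8 mm deep to a flat floor, in a dark flange 72 mm across. Origin on its axis at the hob plate's top, z up: bore floor at z 6 mm, rim at 14 mm.
- crown_large: loose aluminium crown, 22 mm high, about 100 g: foot 42 mm diameter (z 0 to 10 mm, 2 mm chamfer), head 57 mm diameter (z 10 to 22 mm) ringed with dark flame slots, in its top an opening 32 mm wide, 7 mm deep. Origin at the centre of its underside, z up; home in the burner it is at z 6 mm of the burner. Second from the bottom of the pile, upright on cap_large.
- crown_small: loose aluminium crown, 22 mm high, about 45 g: foot 28 mm diameter (z 0 to 10 mm, 2 mm chamfer), head 36 mm diameter (z 10 to 22 mm), in its top an opening 18 mm wide, 7 mm deep. Origin at the centre of its underside, z up; home in the burner it is at z 6 mm of the burner. On top of the pile, upright on cap_small.
- cap_large: loose black-enamelled cap, 12 mm high, about 190 g: disc 69 mm diameter, 8 mm thick (z 4 to 12 mm), with a hub 24 mm diameter, 4 mm high beneath (z 0 to 4 mm, 1.5 mm chamfer). Origin at the centre of the hub's underside, z up; seated, it is at z 18 mm of the crown. At the bottom of the pile, its hub on the worktop.
- cap_small: loose black-enamelled cap, 12 mm high, about 90 g: disc 47 mm diameter, 8 mm thick (z 4 to 12 mm), with a hub 11 mm diameter, 4 mm high beneath (z 0 to 4 mm). Origin at the centre of the hub's underside, z up; seated, it is at z 18 mm of the crown. Third from the bottom of the pile: its disc lies on crown_large, its hub hangs in that crown's opening.
- mug: white mug, 80 mm across, 92 mm high, handle at its +y side; to be left alone. The pile stands on one side of the hob (left or right), the mug on the other. Origin at the centre of its underside.
- pepper_mill: dark wooden pepper mill, 54 mm diameter, 147 mm high, beyond the pile or the mug; to be left alone. Origin at the centre of its underside.
- jar: amber glass spice jar with steel cap, 52 mm diameter, 95 mm high, beyond the pile or the mug; to be left alone. Origin at the centre of its underside.
- brush: wooden dish brush lying bristles down on the worktop, about 200 mm long; round head 52 mm wide, 34 mm high, at its own +x end, thin handle to -x, which points roughly towards the hob; left of the hob, nearer the robot than the pile or mug; to be left alone. Origin at the middle of its length, on the worktop.
Mind the look-alikes: they are no part of the job. What is shaped like the crown_small but brown or purple is not meant.

How it is judged:
By the outcome, as a careful person would: the job done as asked, in the order asked, and still so for the second after the job is handed in, with the robot touching nothing.
It also fails if it takes over 102 s, if anything falls off the work surface, if the arm or the gripper's body presses on something with over 40 N, if the wrist force passes 120 N, or if a joint passes its speed limit or range.

## Robot

A 6-joint arm with a two-finger parallel gripper is mounted at the origin on the work surface. World frame = base frame: x ahead of the robot, y to its left, z up, the work surface at z = 0. Lengths are in mm, angles in degrees, forces in N, time in s.
With the tool pointing down it reaches from about 325 to 925 mm from the base axis. Payload 3.1 kg.
Tool frame: the origin (TCP) lies at the very end of the fingers, on their centre line; the grasp point (between the pads) lies grasp_offset behind it (grasp_offset is the distance from the TCP to the grasp point, in mm); z points along the fingers, y is the line along which they close (so a half turn about z gives the same grasp; the last joint's range is limited). The gripper opens to 85 mm and grips with 20 to 120 N. Pads are 22 mm wide; open, the fingers measure 114 mm over their backs; the gripper's body (76 mm by 85 mm) begins 54 mm behind the grasp point. The pads swing forward as they close: fully open they stand 13 mm farther back than shut.
Start: joints at [61.524, 12.427, 92.441, -0, 75.132, -6.429], TCP at [234.591, 579.315, 206.1] pointing down, gripper open.
Joint ranges: [-157.48, 157.48], [-44.54, 120.13], [17.64, 146.25], [-64.5, 244.5], [7.68, 150.69], [-147.95, 147.95]. Speed limits (degrees/s): [159.86, 159.86, 180, 180, 180, 180].

## Interface

Orientations are given as [roll, pitch, yaw] about the fixed x, y, z axes, in that order (R = Rz(yaw) Ry(pitch) Rx(roll)).
In Python, from station import * gives the robot as it stands. Calls block until the motion is done:
- goto(position, orientation): joint-space move of the TCP to a pose.
- move_l(position, attitude=None, speed=150): straight line of the TCP; attitude=None keeps the orientation; speed is the mean speed in mm/s.
- move_j(angles): joint-space move.
- grip(opening, squeeze=None): finger opening in mm; squeeze is the grip in N (None keeps the last); returns when the fingers have stopped.
- wait(seconds).
- solve_ik(position, orientation): joint angles nearest the present ones, or None.
- get_obs(): the state.
- get_image(name): name is "side" or "top"; returns the picture (384x512x3 uint8, red, green, blue); there is no depth.
- get_calibration(name): a dict with "fx", "fy", "cx", "cy" (pixels), "R" (3x3) and "t" (3): a world point X has camera coordinates R X + t. Camera axes: x right, y down, z forward; pixel columns grow to the right and rows downward; lengths in mm; the calibration is good to about 2 mm. A picture is of the moment at which its call begins. get_calibration takes no time and is no camera call.
A pose or a line that the arm cannot do raises Unreachable and nothing moves.
- sign_off(): hands the job in; it is judged then, once.
Trained networks look in the newest picture that a camera, given by its name, has taken for a name from the list of things; names that differ only in an ending like _2 or _b are one class to them, and where a whole thing is asked for, a point or a joint stands for the part that bears it (a point fixed in the world has none). Each returns a list of dicts, best first, with "score" (0 to 1); they miss things now and then, are a little off and sometimes report something else, mostly with a low value. They report only what shows in the picture. A call takes as long as a camera call. They do not tell look-alikes from the thing itself.
- spot_in(name, camera): "extent" ([centre column, centre row, width, height] in pixels, round what is visible of it).
- regions_of(name, camera): "region" (384x512 bool, what is visible of it) and "extent" ([centre column, centre row, width, height] in pixels, round what is visible of it).
The state is a dict: "t": time; "joint_pos": joint angles; "qvel": joint speeds; "effort": joint torques, N m; "tcp_pos": TCP position; "ee_rot": TCP orientation; "wrist_force": force on the tool from outside, world axes, zero at the start; "moment": the same for the moment, N m; "grip_width": finger opening in mm; "grip_force": force on a finger pad.
Only numpy, scipy, OpenCV 4.12 (cv2) and the standard library are available. Lean on these libraries where they do the work, as an engineer would, in place of code of your own. Each camera call takes 0.05 s, during which the arm holds its last target. There are 200 camera calls.

## Working session

There is one attempt and no reset: what is moved stays moved. The work goes in short steps, each a Python script; the robot and the scene stay as the last script left them, time stands still between calls to the robot, and variables do not carry over. Pictures are saved under pics/ and viewed, at most 16 in all, crops included, and the job is handed in when it is done.

```bash
mkdir -p pics; ls; python3 - <<'E'
from station import *
import cv2
for n in("side","top"):
    im=get_image(n); cv2.imwrite(f"pics/{n}0.png",im[:,:,::-1].copy())
    c=get_calibration(n); print(n,{k:(c[k] if not hasattr(c[k],'tolist') else c[k].tolist()) for k in c})
    for o in "burner_large burner_small crown_large crown_small cap_large cap_small mug pepper_mill jar brush".split():
        print(o,[(round(d['score'],2),[round(float(x),1) for x in d['extent']]) for d in spot_in(o,n)][:4])
o=get_obs();print(o)
try: print(grasp_offset)
except Exception as e: print(e)
E
```

```text
pics
side {'fx': 356.1393216581065, 'fy': 356.1393216581065, 'cx': 252.89917661155164, 'cy': 189.19122089325657, 'R': [[0.7687248538733057, -0.6395705481385751, -0.0034077839114922694], [-0.3393281727393997, -0.40332378233981375, -0.8498154610175357], [0.5421424999230413, 0.6544306231777587, -0.5270693210806012]], 't': [-375.22462847235437, 231.77520567425458, 608.0533294446604]}
burner_large [(0.9, [238.1, 216.4, 37.5, 23.0])]
burner_small [(0.7, [298.2, 185.1, 25.2, 14.2])]
crown_large [(0.61, [347.2, 287.6, 30.3, 21.5])]
crown_small [(0.96, [318.5, 333.9, 20.8, 22.5]), (0.86, [348.1, 276.1, 21.5, 17.9]), (0.72, [293.6, 264.8, 26.9, 17.9]), (0.67, [365.3, 259.6, 15.4, 17.8])]
cap_large [(0.69, [343.6, 296.2, 35.6, 20.2])]
cap_small [(0.67, [237.0, 216.3, 36.8, 24.6]), (0.59, [345.5, 282.4, 24.7, 20.8]), (0.44, [245.4, 137.0, 17.6, 39.8])]
mug [(0.58, [205.1, 151.6, 27.3, 42.9])]
pepper_mill [(0.83, [430.8, 218.1, 43.2, 66.4])]
jar [(0.55, [244.8, 138.8, 15.7, 37.5]), (0.35, [207.5, 153.3, 26.4, 43.5])]
brush [(0.9, [123.0, 181.2, 26.0, 39.9]), (0.34, [345.9, 287.1, 32.6, 26.3])]
to
[... 1051 characters left out ...]
2])]
{'t': 1.1, 'joint_pos': array([ 6.15232455e+01,  1.24263157e+01,  9.24432998e+01, -2.81074733e-04,
        7.51314955e+01, -6.42900643e+00]), 'qvel': array([ 0.10941016, -0.03354312,  0.08755794, -0.00423502,  0.08618093,
        0.0276232 ]), 'effort': array([ 2.42134847e-04, -3.96897769e+01, -3.04257667e+01, -1.92837620e-04,
        6.36751956e-04,  1.37388068e-05]), 'tcp_pos': array([234.59439478, 579.29560232, 206.09169337]), 'ee_rot': array([-1.79998866e+02,  1.45551446e-04,  1.57952324e+02]), 'wrist_force': array([ 0.27481551,  0.12268178, -0.41785254]), 'moment': array([-0.0160062 , -0.0086595 ,  0.06672752]), 'grip_force': 0.0, 'grip_width': 85.24924056412603}
18.700000000000003
```

```bash
python3 - <<'E'
import cv2,numpy as np
a=cv2.imread("pics/side0.png");b=cv2.imread("pics/top0.png")
cv2.imwrite("pics/a.png",np.vstack([cv2.resize(a[225:365,190:400],(800,533),interpolation=cv2.INTER_CUBIC)]))
cv2.imwrite("pics/b.png",cv2.resize(b[90:300,220:430],(600,600),interpolation=cv2.INTER_CUBIC))
E
```

```text
(no output)
```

View pics/a.png

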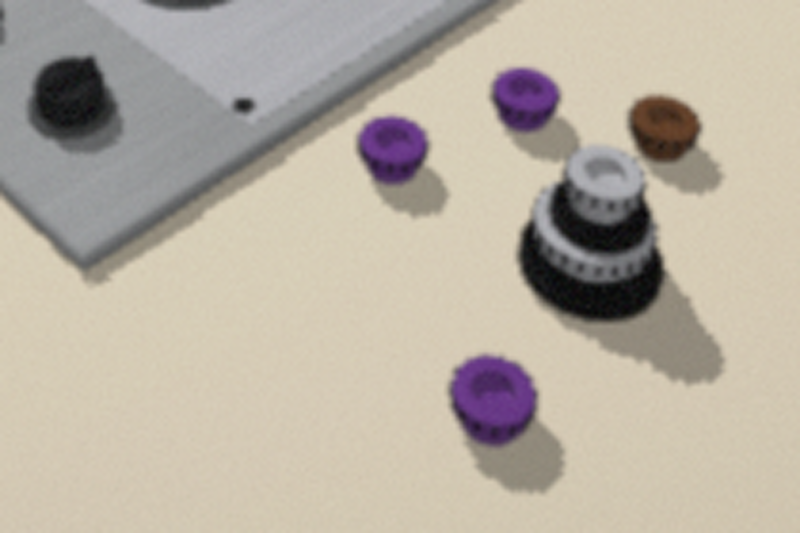

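View pics/b.png

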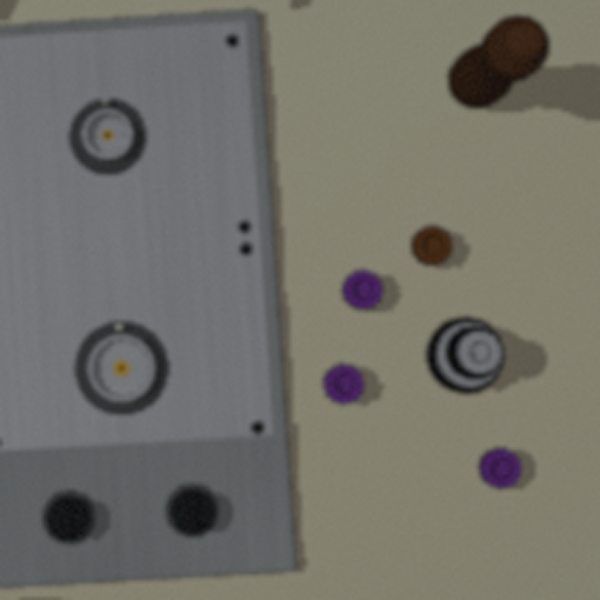

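View pics/top0.png

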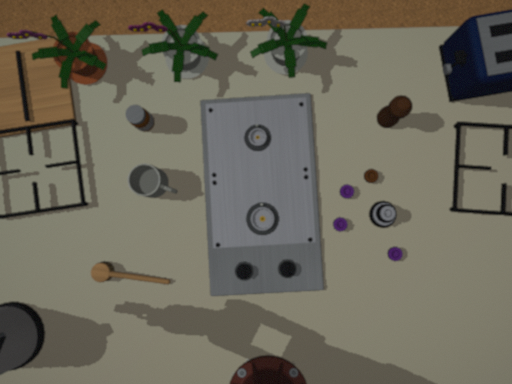

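View pics/side0.png

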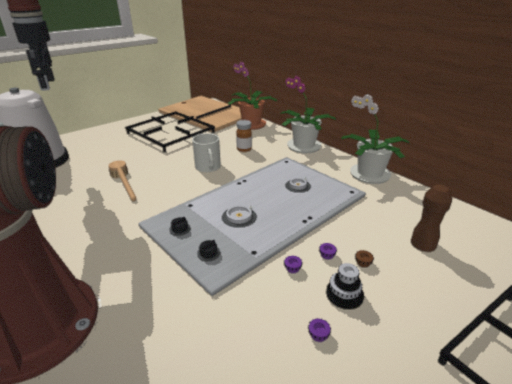

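The top silver crown of the pile (side ≈348,271; top ≈388,212) is crown_small. The purple look-alikes are at side (293,265), (328,251) and (319,329), and the brown one is at (364,258). All four stand alone on the worktop and have the wrong colour. The enlarged crops confirm this. The small burner is the rear one (top 258,137) and the large one is in front (262,218).

```bash
cat > h.py <<'E'
from station import *
import numpy as np, cv2
from scipy.optimize import least_squares
C={n:get_calibration(n) for n in("side","top")}
# (diameter, z) circles per part
M=dict(crown_small=[(28,0),(36,10),(36,22)],crown_large=[(42,0),(57,10),(57,22)],cap_small=[(47,4),(47,12)],
 cap_large=[(69,4),(69,12)],burner_large=[(86,1),(60,14)],burner_small=[(72,1),(46,14)])
a=np.linspace(0,2*np.pi,90)
def proj(n,P):
    c=C[n];q=np.atleast_2d(P)@np.array(c["R"]).T+np.array(c["t"])
    return np.c_[c["fx"]*q[:,0]/q[:,2]+c["cx"],c["fy"]*q[:,1]/q[:,2]+c["cy"]]
def box(pts): return np.r_[pts.min(0),pts.max(0)]
def pred(n,name,X):
    P=np.vstack([np.c_[d/2*np.cos(a),d/2*np.sin(a),0*a+z] for d,z in M[name]])+X
    h=cv2.convexHull(proj(n,P).astype(np.float32)); m=cv2.moments(h)
    return np.r_[m["m10"]/m["m00"],m["m01"]/m["m00"]]
def mask(name,n,near,r=15):
    get_image(n); best=None
    for d in regions_of(name,n):
        ys,xs=np.nonzero(d["region"]); c=np.r_[xs.mean(),ys.mean()]
        if np.hypot(*(c-near))<r: return c,d
    return None,None
def solve(name,obs,zfix=None):
    """obs {cam:centroid}; returns xyz of origin, residual"""
    f=lambda p:np.r_[tuple(pred(n,name,np.r_[p[:2],zfix if zfix is not None else p[2]])-o for n,o in obs.items())]
    s=least_squares(f,[500,-200,20.][:3 if zfix is None else 2],x_scale=10,diff_step=1e-3)
    return s.x.round(1),s.fun.round(2)
E
python3 - <<'E'
from h import *
near=dict(crown_small=((348,273),(388,212)),burner_small=((298,185),(258,137)),burner_large=((238,216),(261,217)),crown_large=((347,287),(384,214)),cap_small=((346,280),(385,214)),cap_large=((345,292),(382,214)))
zz=dict(crown_small=42,burner_small=12,burner_large=12,crown_large=12,cap_small=30,cap_large=0)
for k,(s,t) in near.items():
    o={}
    for n,p in(("side",s),("top",t)):
        c,d=mask(k,n,p)
        if d: o[n]=c; print(k,n,c.round(1),d["extent"],d["region"].sum(),round(d["score"],2))
    if len(o)==2: print("   free",*solve(k,o))
    for n in o: print("   fixed",n,*solve(k,{n:o[n]},zz[k]))
E
```

```text
crown_small side [347.7 272.7] [348.1, 273.3, 23.3, 15.8] 349 0.81
crown_small top [387.6 212.5] [386.9, 212.7, 16.7, 19.4] 191 0.43
   free [ 459.7 -298.6   43.2] [ 0.48 -0.05 -0.49  0.46]
   fixed side [ 460.  -297.4] [-0. -0.]
   fixed top [ 460.8 -300.1] [-0. -0.]
burner_small side [297.6 185.3] [297.4, 185.6, 28.9, 14.3] 312 0.58
burner_small top [258.  136.9] [257.6, 137.8, 29.3, 21.8] 602 0.58
   free [660.4  15.2  12.4] [ 0.5  -0.03 -0.32  0.35]
   fixed side [659.8  16.4] [0. 0.]
   fixed top [661.4  14.4] [-0. -0.]
burner_large side [238.7 216.7] [239.4, 217.3, 36.1, 21.4] 585 0.85
burner_large top [262.4 218. ] [261.4, 217.4, 33.5, 32.2] 827 0.58
   free [450.8   6.7  11.5] [ 0.34 -0.01 -0.22  0.29]
   fixed side [449.8   6.7] [-0.  0.]
   fixed top [451.6   6.1] [0. 0.]
crown_large side [342.6 290.4] [346.2, 286.4, 34.5, 25.7] 285 0.74
   fixed side [ 444.  -303.2] [-0.  0.]
cap_small side [346.4 284.6] [346.9, 283.0, 22.0, 20.3] 273 0.78
cap_small top [379.9 213.2] [383.5, 215.7, 13.3, 19.2] 79 0.54
   free [ 463.  -294.8   13.6] [-1.43  0.14  1.45 -1.37]
   fixed side [ 451.1 -304.4] [0. 0.]
   fixed top [ 459.5 -286.8] [0. 0.]
cap_large top [374.8 215.2] [380.8, 212.5, 23.4, 28.8] 135 0.74
   fixed top [ 454.8 -281.3] [-0.  0.]
```

```bash
python3 - <<'E'
from h import *
goto([340,-215,206],[180,0,90]); print(get_obs()["t"])
grip(60,40); print(get_obs()["grip_width"],get_obs()["t"])
move_l([340,-215,25],speed=200); move_l([340,-215,4],speed=60)
f0=get_obs()["wrist_force"][2]
z=4
while z>-14:
    z-=1; move_l([340,-215,z],speed=40); o=get_obs(); f=o["wrist_force"][2]-f0
    print(z,round(f,1),o["tcp_pos"][2].round(2))
    if f>5: break
move_l([340,-215,30],speed=200); print(get_obs()["t"])
E
```

```text
5.125
60.13496978282727 5.5
3 0.5 3.15
2 -0.0 2.02
1 -0.4 0.92
0 1.1 -0.07
-1 -0.6 -1.1
-2 0.0 -2.07
-3 -0.2 -3.08
-4 0.1 -4.06
-5 0.4 -5.08
-6 0.0 -6.09
-7 -0.3 -7.08
-8 0.9 -8.07
-9 0.3 -9.05
-10 0.1 -10.09
-11 -0.5 -11.08
-12 1.1 -12.07
-13 0.1 -13.08
-14 0.4 -14.09
11.925
```

```bash
python3 - <<'E'
from h import *
o=get_obs();print(o["tcp_pos"],o["joint_pos"],o["ee_rot"])
im=get_image("side")[:,:,::-1].copy()
print(proj("side",[[340,-215,30],[340,-215,0],[340,-245,30],[340,-215,100],[370,-215,30],[310,-215,30]]).round(1).tolist())
u,v=proj("side",[340,-215,40])[0].astype(int)
x0,y0=max(u-100,0),max(v-100,0)
print(x0,y0)
cv2.imwrite("pics/p.png",cv2.resize(im[y0:y0+150,x0:x0+200],(800,600),interpolation=cv2.INTER_CUBIC))
E
```

```text
[ 340.91599195 -215.80337722   30.93098911] [-4.23252732e+01 -1.10095627e+00  1.28596492e+02  2.46449563e-04
  5.23329458e+01 -4.23298414e+01] [1.79873068e+02 1.15355244e-01 9.00042901e+01]
[[266.1, 288.7], [265.8, 300.2], [277.6, 298.8], [266.8, 259.4], [278.4, 280.6], [253.2, 297.1]]
166 184
```

View pics/p.png

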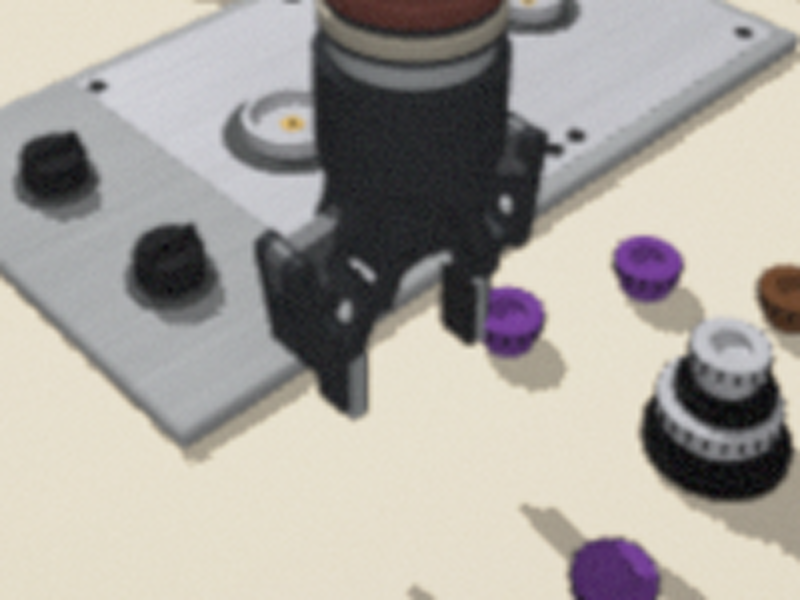

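```bash
python3 - <<'E'
from h import *
print(get_obs()["t"])
move_l([340,-215,-12],speed=200); wait(.15)
f0=get_obs()["wrist_force"][2]
z=-12
while z>-32:
    z-=1; move_l([340,-215,z],speed=40); o=get_obs(); f=o["wrist_force"][2]-f0
    print(z,round(f,1),o["tcp_pos"][2].round(2),end="; ")
    if f>5: break
if f>5:
  z1=o["tcp_pos"][2]
move_l([340,-215,z+8],speed=100);print(get_obs()["t"],o["grip_width"])
E
```

```text
11.975
-13 -0.5 -12.39; -14 0.2 -13.96; -15 -0.0 -15.11; -16 0.4 -16.09; -17 0.5 -17.09; -18 0.7 -18.05; -19 -0.0 -19.1; -20 0.6 -20.06; -21 0.8 -21.07; -22 -0.7 -22.07; -23 -0.2 -23.07; -24 -0.2 -24.07; -25 0.5 -25.07; -26 0.6 -26.09; -27 -0.1 -27.08; -28 0.4 -28.09; -29 -0.0 -29.07; -30 0.2 -30.07; -31 8.7 -30.3; 17.4833 59.77297365919921
```

```bash
python3 - <<'E'
from h import *
grip(36); wait(.1)
f0=get_obs()["wrist_force"][2]; z=-22
while z>-32:
    z-=1; move_l([340,-215,z],speed=40); o=get_obs(); f=o["wrist_force"][2]-f0
    print(z,round(f,1),o["tcp_pos"][2].round(2),end="; ")
    if f>5: break
move_l([340,-215,z+1.5],speed=40); wait(.2); o=get_obs(); print(o["tcp_pos"],o["grip_width"],o["t"])
ims=[]
for n,Z in(("side",0),("top",0)):
    im=get_image(n)[:,:,::-1].copy()
    u,v=proj(n,[340,-215,0])[0]; print(n,u,v)
    print(proj(n,[[340+s,-215+q,0] for s in(-18,18) for q in (-11,11)]).round(1).tolist())
    x0,y0=int(u)-45,int(v)-60
    print(x0,y0); c=cv2.resize(im[y0:y0+90,x0:x0+90],(400,400),interpolation=cv2.INTER_CUBIC); 
    s=400/90
    for p in proj(n,[[340+s_,-215+q,1] for s_ in(-18,18) for q in (-11,11)]): cv2.circle(c,tuple(int((p[i]-(x0,y0)[i]+.5)*s) for i in(0,1)),3,(0,0,255),-1)
    ims.append(c)
cv2.imwrite("pics/q.png",np.hstack(ims))
move_l([340,-215,60],speed=250); print(get_obs()["t"])
E
```

```text
-23 -0.1 -23.02; -24 0.4 -24.08; -25 0.3 -25.1; -26 -0.4 -26.09; -27 8.7 -26.23; [ 339.86685886 -214.89932107  -25.67991181] 35.88815427370382 19.6417
side 265.8235008439452 300.19429229503555
[[262.4, 309.1], [254.4, 301.5], [277.1, 298.9], [269.1, 291.8]]
220 240
top 349.2174653042796 260.35890613940455
[[353.7, 267.4], [345.1, 267.5], [353.3, 253.3], [344.7, 253.3]]
304 200
20.2333
```

View pics/q.png

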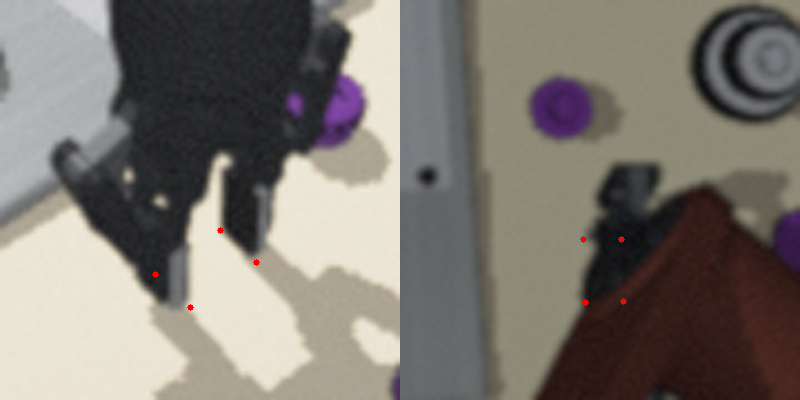

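```bash
cat >> h.py <<'E'
D=[180,0,0]
def T(): return round(get_obs()["t"],1)
def pick(xy,ztcp,wopen,squeeze=30,lift=90):
    grip(wopen); move_l([*xy,ztcp+40],D,speed=300); move_l([*xy,ztcp],speed=150)
    grip(0,squeeze); wait(.1); o=get_obs(); print("grip",o["grip_width"].round(1),o["grip_force"].round(1),o["tcp_pos"].round(1),T())
def heldcheck(name,near_xyz,z):
    """side-camera position of a held part whose origin is at height z"""
    c,d=mask(name,"side",proj("side",np.r_[near_xyz[:2],z+10])[0],20)
    if d is None: print("no mask"); return
    print("held",c.round(1),round(d["score"],2),d["extent"],d["region"].sum(),solve(name,{"side":c},z))
def lower(xy,z0,z1,df=5):
    """from z0 step down to z1 or contact"""
    f0=get_obs()["wrist_force"][2]; z=z0
    while z>z1:
        z-=1; move_l([*xy,z],speed=40); o=get_obs(); f=o["wrist_force"][2]-f0
        if f>df: break
    print("lower stop",z,o["tcp_pos"].round(1),round(f,1),T())
E
python3 - <<'E'
from h import *
xy=(460,-298.5)
goto([*xy,70],D); print(T())
pick(xy,27,60)
heldcheck("crown_small",xy,42)
move_l([*xy,77],speed=150); wait(.1)
print(get_obs()["grip_width"],get_obs()["tcp_pos"])
heldcheck("crown_small",xy,92)
im=get_image("side")[:,:,::-1]; cv2.imwrite("pics/r.png",cv2.resize(im[195:315,270:430],(800,600),interpolation=cv2.INTER_CUBIC)); print(T())
E
```

```text
21.7Traceback (most recent call last):
  File "<stdin>", line 4, in <module>
  File "h.py", line 32, in pick
    grip(0,squeeze); wait(.1); o=get_obs(); print("grip",o["grip_width"].round(1),o["grip_force"].round(1),o["tcp_pos"].round(1),T())
                                                         ^^^^^^^^^^^^^^^^^^^^^
AttributeError: 'float' object has no attribute 'round'
```

```bash
sed -i 's/o\["grip_width"\].round(1),o\["grip_force"\].round(1)/round(o["grip_width"],1),round(float(o["grip_force"]),1)/' h.py
python3 - <<'E'
from h import *
xy=(460,-298.5)
o=get_obs();print(o["grip_width"],o["grip_force"],o["tcp_pos"])
heldcheck("crown_small",xy,42)
move_l([*xy,77],speed=150); wait(.1)
print(get_obs()["grip_width"],get_obs()["tcp_pos"])
heldcheck("crown_small",xy,92)
im=get_image("side")[:,:,::-1]; cv2.imwrite("pics/r.png",cv2.resize(im[195:315,270:430],(800,600),interpolation=cv2.INTER_CUBIC)); print(T())
E
```

```text
34.97439219951297 30.201496593654156 [ 461.16383584 -299.44444393   28.47268366]
held [346.7 273. ] 0.64 [346.7, 274.4, 23.0, 17.5] 294 (array([ 458.1, -296.9]), array([0., 0.]))
34.315908642752056 [ 458.82811869 -297.52993211   75.40002893]
held [348.7 253.2] 0.81 [346.4, 254.4, 16.7, 17.7] 299 (array([ 452.8, -296.8]), array([0., 0.]))
24.0
```

View pics/r.png

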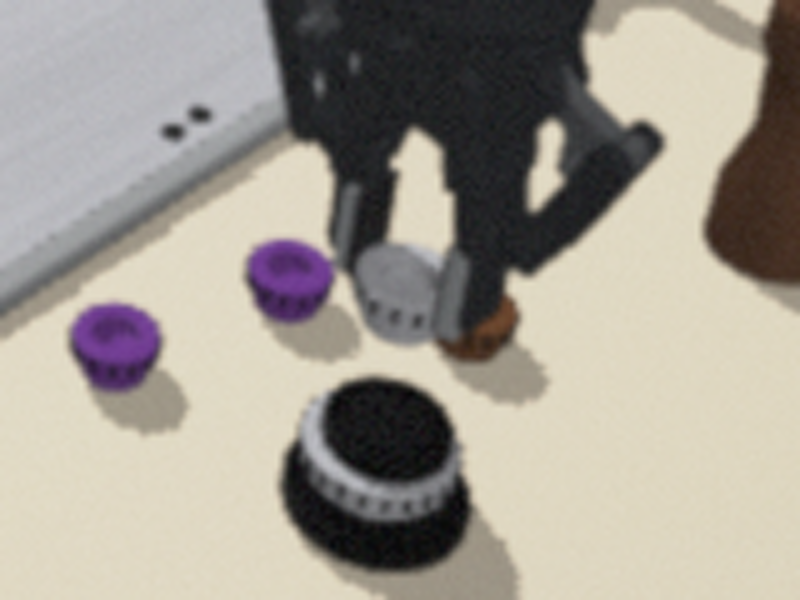

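```bash
python3 - <<'E'
from h import *
o=get_obs(); t=o["tcp_pos"]; print(t,o["ee_rot"],o["grip_width"],o["grip_force"],o["joint_pos"].round(2),o["t"])
im=get_image("side")[:,:,::-1]; g=cv2.resize(im[195:315,270:430],(800,600),interpolation=cv2.INTER_CUBIC)
P=lambda p:tuple(((proj("side",p)[0]-(270,195)+.5)*5).astype(int).tolist())
for s in(-1,1):
    q=np.array([P(t+np.r_[x,s*17.2,z]) for x,z in((-11,26),(11,26),(11,48),(-11,48))])
    cv2.polylines(g,[q],True,(0,0,255),1)
for d,z in((28,18),(36,28),(36,40),(18,40)):
    q=np.array([P(t*[1,1,1]+np.r_[d/2*np.cos(b),d/2*np.sin(b),z-2]) for b in a]); cv2.polylines(g,[q],True,(0,255,0),1)
cv2.imwrite("pics/s.png",g)
E
```

```text
[ 459.05699401 -297.68095416   75.5138689 ] [-1.79894627e+02  1.21288922e-01 -1.16697552e-03] 34.21447865920195 29.96172582730651 [-40.31  11.78 108.48   0.    59.9   49.69] 23.9667
```

View pics/s.png

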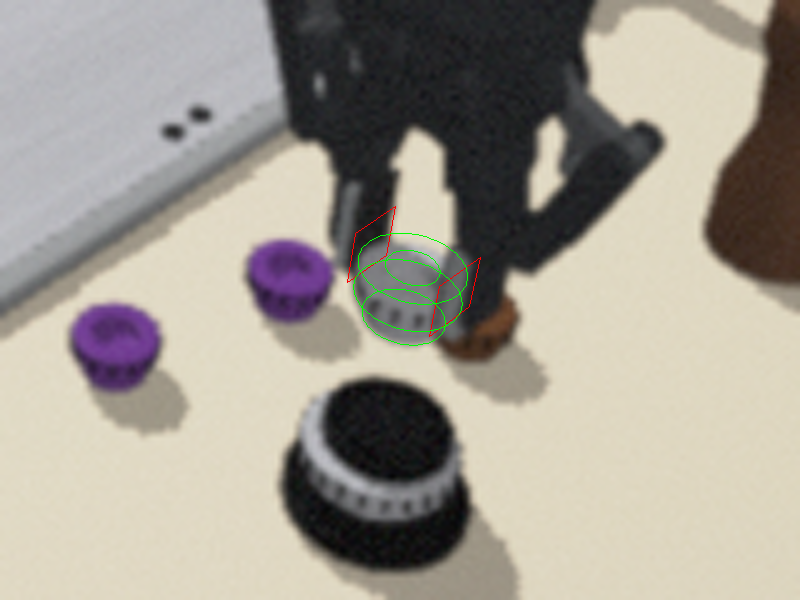

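```bash
cat >> h.py <<'E'
def look(name,xyz,fn,half=40,cam="side",burner=None,w=400):
    """crop with the model outline of the part (green) and of the burner (blue); plain copy beside it"""
    im=get_image(cam)[:,:,::-1]; u,v=proj(cam,xyz)[0].astype(int); x0,y0=max(u-half,0),max(v-half,0)
    g=cv2.resize(im[y0:y0+2*half,x0:x0+2*half],(w,w),interpolation=cv2.INTER_CUBIC); p=g.copy(); k=w/(2*half)
    L=[(M[name],xyz,(0,255,0))]+([([(86,1),(60,14),(50,14)] if "large" in burner[0] else [(72,1),(46,14),(36,14)],burner[1],(255,80,0))] if burner else [])
    for cs,X,col in L:
        for d,z in cs:
            q=proj(cam,np.c_[d/2*np.cos(a),d/2*np.sin(a),0*a+z]+X)
            cv2.polylines(g,[((q-(x0,y0)+.5)*k).astype(int)],True,col,1)
    cv2.imwrite(fn,np.hstack([p,g]))
E
python3 - <<'E'
from h import *
xy=(660.4,15.2)
move_l([*xy,77],speed=350); move_l([*xy,30],speed=150); wait(.3)
o=get_obs();t=o["tcp_pos"];print(t,o["grip_width"],T())
look("crown_small",t+[0,0,15],"pics/t.png",burner=("small",np.r_[xy,12]))
heldcheck("crown_small",xy,45)
E
```

```text
[661.45942803  15.08531445  31.385459  ] 34.60022329529133 26.0
held [297.  171.3] 0.64 [297.0, 171.7, 8.7, 12.7] 101 (array([656.5,  18.9]), array([-0.,  0.]))
```

View pics/t.png

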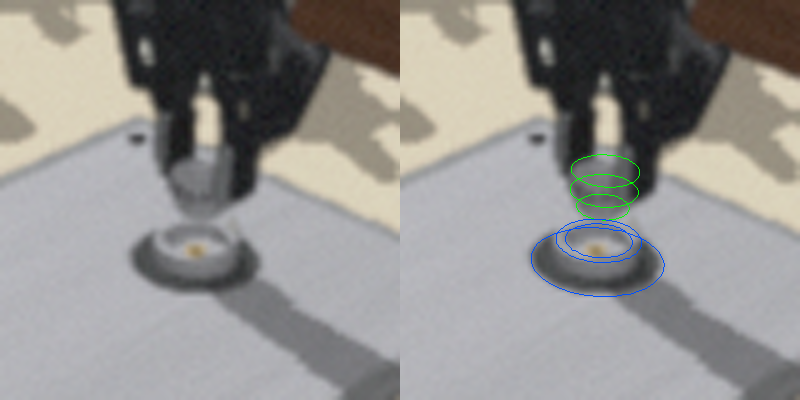

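```bash
python3 - <<'E'
from h import *
xy=(660.6,15.2)
move_l([*xy,9],speed=80); wait(.2); lower(xy,9,-1)
grip(52); wait(.1); o=get_obs(); print(o["tcp_pos"],o["wrist_force"])
move_l([*xy,60],speed=200); goto([560,-140,120],D); print(T())
for n,p in(("side",(298,182)),("top",(258,137))):
    c,d=mask("crown_small",n,p)
    if d: print(n,c,solve("crown_small",{n:c},18))
for n,p in(("side",(346,284)),("top",(384,214))):
  for k,z in(("cap_small",30),("crown_large",12)):
    c,d=mask(k,n,p)
    if d: print(n,k,c.round(1),d["extent"],d["region"].sum(),round(d["score"],2),solve(k,{n:c},z))
print(T())
A=[cv2.resize(get_image(n)[v-50:v+50,u-50:u+50,::-1],(400,300),interpolation=cv2.INTER_CUBIC) for n,u,v in(("side",298,182),("side",346,284),("top",258,137),("top",384,214))]
cv2.imwrite("pics/u.png",np.vstack([np.hstack(A[:2]),np.hstack(A[2:])]))
E
```

```text
lower stop 3 [660.9  15.2   4.6] 7.6 28.3
[660.37335388  15.21371324   2.52779858] [-0.05436764  0.20664072 -0.17844014]
29.9
side [297.85365854 179.86178862] (array([660.1,  17. ]), array([-0., -0.]))
top [258.28834356 135.38650307] (array([661.1,  13.2]), array([ 0., -0.]))
side cap_small [346.5 281. ] [345.2, 282.4, 22.3, 22.0] 448 0.64 (array([ 458.3, -299.2]), array([-0., -0.]))
side crown_large [344.3 291. ] [345.6, 287.9, 32.9, 25.7] 314 0.77 (array([ 445.1, -306. ]), array([-0., -0.]))
top cap_small [387.6 212.7] [387.2, 214.9, 11.4, 21.9] 210 0.76 (array([ 460.4, -305.8]), array([ 0., -0.]))
top crown_large [386.  222.4] [388.1, 222.9, 16.5, 11.4] 45 0.37 (array([ 436.3, -303.7]), array([-0., -0.]))
30.5
```

View pics/u.png

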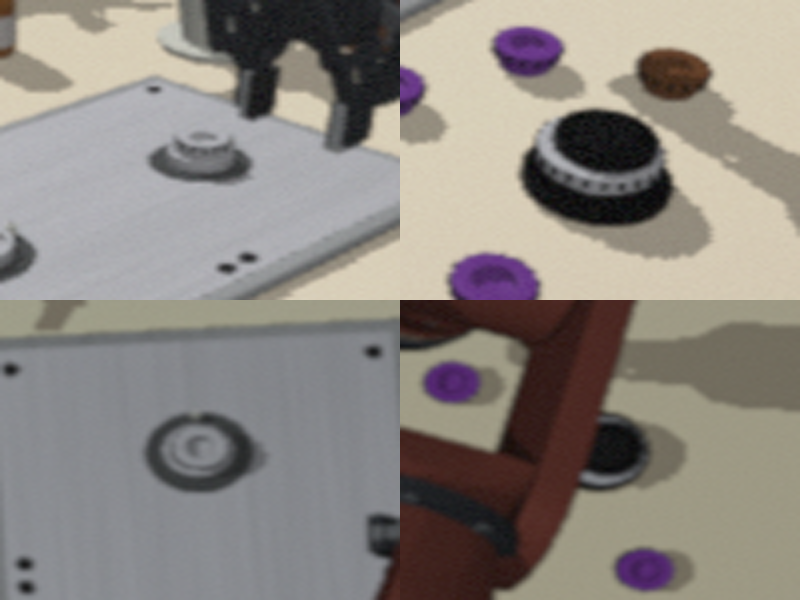

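```bash
sed -i 's/move_l(\[\*xy,ztcp\],speed=150)/move_l([*xy,ztcp],speed=120); wait(.25)/' h.py
python3 - <<'E'
from h import *
xy=(458.3,-300)
goto([*xy,50],D); pick(xy,7.5,62,40)
move_l([*xy,50],speed=120); wait(.15); o=get_obs(); print(o["grip_width"],o["tcp_pos"])
heldcheck("cap_small",xy,o["tcp_pos"][2]+22.5)
look("cap_small",o["tcp_pos"]+[0,0,22.5],"pics/v.png"); print(T())
E
```

```text
grip 44.1 40.6 [ 459.1 -300.6    8.6] 33.2
44.101103934399454 [ 457.33885519 -299.18122052   48.67661154]
held [347.4 264.8] 0.97 [348.4, 266.1, 22.3, 21.1] 374 (array([ 453.7, -297.7]), array([ 0., -0.]))
34.0
```

View pics/v.png

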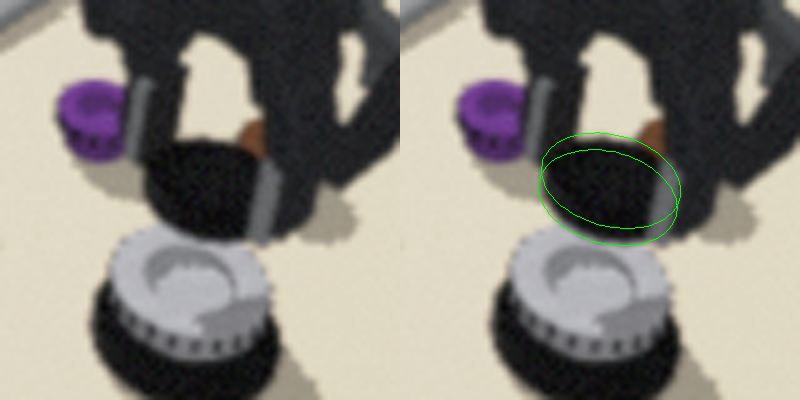

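```bash
python3 - <<'E'
from h import *
xy=(660.5,15.2)
move_l([*xy,50],speed=350); move_l([*xy,20],speed=120); wait(.25); lower(xy,20,10,4)
o=get_obs(); print(o["wrist_force"],o["moment"])
look("cap_small",np.r_[xy,o["tcp_pos"][2]+22.5],"pics/w.png",burner=("small",np.r_[xy,12]))
# pile, arm at the burner
for k,z in(("crown_large",12),("cap_large",0)):
  for n,p in(("side",(344,288)),("top",(384,214))):
    c,d=mask(k,n,p)
    if d: print(n,k,c.round(1),d["extent"],d["region"].sum(),round(d["score"],2),solve(k,{n:c},z))
print(T())
E
```

```text
lower stop 13 [661.   15.1  14.7] 8.4 37.6
[-3.52531816  0.2699381   8.5101171 ] [-0.01099811  0.57126059  0.00835488]
side crown_large [344.8 284.7] [346.1, 284.4, 34.1, 30.0] 757 0.86 (array([ 457.8, -297.3]), array([ 0., -0.]))
top crown_large [384. 213.] [386.4, 214.1, 25.4, 26.7] 465 0.87 (array([ 459.8, -299.4]), array([-0., -0.]))
side cap_large [343.3 300. ] [344.9, 296.8, 37.1, 21.7] 454 0.61 (array([ 443.5, -308.1]), array([ 0., -0.]))
top cap_large [377.3 223.8] [379.4, 224.2, 8.0, 6.3] 11 0.46 (array([ 432.8, -286.9]), array([ 0., -0.]))
38.1
```

View pics/w.png

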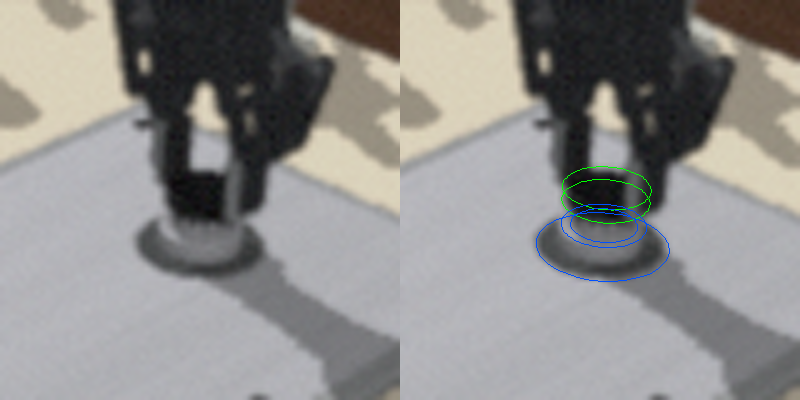

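```bash
python3 - <<'E'
from h import *
grip(62); move_l([660.5,15.2,60],speed=200)
xy=(454.5,-298.4)
goto([*xy,50],D)
c,d=mask("cap_small","side",proj("side",[660,15,55])[0])
if d: print("cap_small side",solve("cap_small",{"side":c},36))
c,d=mask("cap_small","top",proj("top",[660,15,50])[0])
if d: print("cap_small top",solve("cap_small",{"top":c},36))
im=get_image("side")[130:230,240:360,::-1]
pick(xy,-6.2,74,50)
move_l([*xy,50],speed=120); wait(.15); o=get_obs(); print(o["grip_width"],o["tcp_pos"])
X=o["tcp_pos"]+[4,0,18.2]; heldcheck("crown_large",X,X[2])
look("crown_large",X,"pics/x0.png",w=390)
g=cv2.imread("pics/x0.png"); cv2.imwrite("pics/x.png",np.hstack([cv2.resize(g[:, :390],(390,390)),cv2.resize(im,(400,390),interpolation=cv2.INTER_CUBIC)])); print(T())
E
```

```text
cap_small side (array([659.4,  14.1]), array([0., 0.]))
cap_small top (array([662.6,  13.7]), array([ 0., -0.]))
grip 54.2 53.0 [ 455.4 -299.1   -5.1] 42.1
54.27694678056243 [ 453.45909469 -297.55512174   48.60143481]
held [346.1 263. ] 0.88 [347.9, 264.8, 26.6, 29.9] 605 (array([ 453.1, -294.8]), array([0., 0.]))
43.0
```

View pics/x.png

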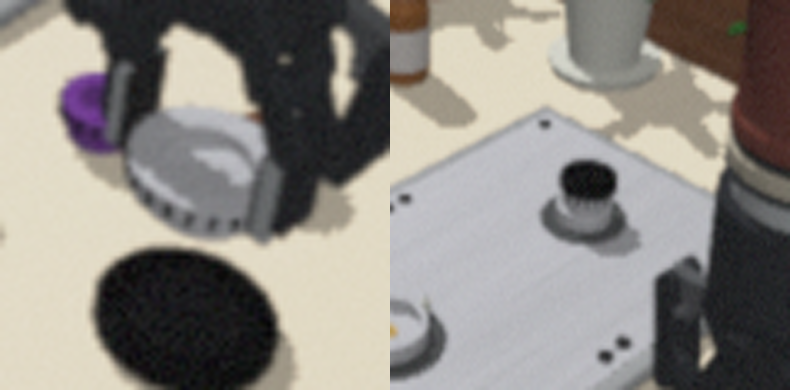

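```bash
python3 - <<'E'
from h import *
xy=(446.4,6.6)
move_l([*xy,50],speed=350); move_l([*xy,9],speed=120); wait(.25); lower(xy,9,-4,4)
o=get_obs(); print(o["wrist_force"])
grip(72); move_l([*xy,60],speed=200); 
goto([560,140,120],D)
for k,z,s,t in(("crown_large",18,[450,6.5],0),("cap_large",0,[458,-298],0)):
  for n in("side","top"):
    c,d=mask(k,n,proj(n,np.r_[s,z+12])[0])
    if d: print(n,k,c.round(1),d["extent"],d["region"].sum(),round(d["score"],2),solve(k,{n:c},z))
print(T())
A=[cv2.resize(get_image(n)[v-40:v+40,u-40:u+40,::-1],(400,300),interpolation=cv2.INTER_CUBIC) for n,u,v in(("side",238,212),("side",346,284),("top",261,217),("top",384,214))]
cv2.imwrite("pics/y.png",np.vstack([np.hstack(A[:2]),np.hstack(A[2:])]))
E
```

```text
lower stop 0 [446.4   6.6   0.9] 6.9 47.0
[-3.73109946  0.48670733  6.32755422]
side crown_large [238.2 209.8] [239.1, 210.0, 22.8, 19.0] 344 0.71 (array([450. ,   8.2]), array([ 0., -0.]))
top crown_large [262.7 218.2] [263.8, 218.7, 20.8, 24.4] 360 0.58 (array([450.9,   5. ]), array([ 0., -0.]))
side cap_large [344.5 293.7] [345.9, 293.7, 41.1, 33.4] 965 0.67 (array([ 456.9, -300.4]), array([-0.,  0.]))
top cap_large [382.8 213.4] [384.9, 213.6, 30.8, 28.7] 602 0.79 (array([ 459.2, -301.8]), array([ 0., -0.]))
49.0
```

View pics/y.png

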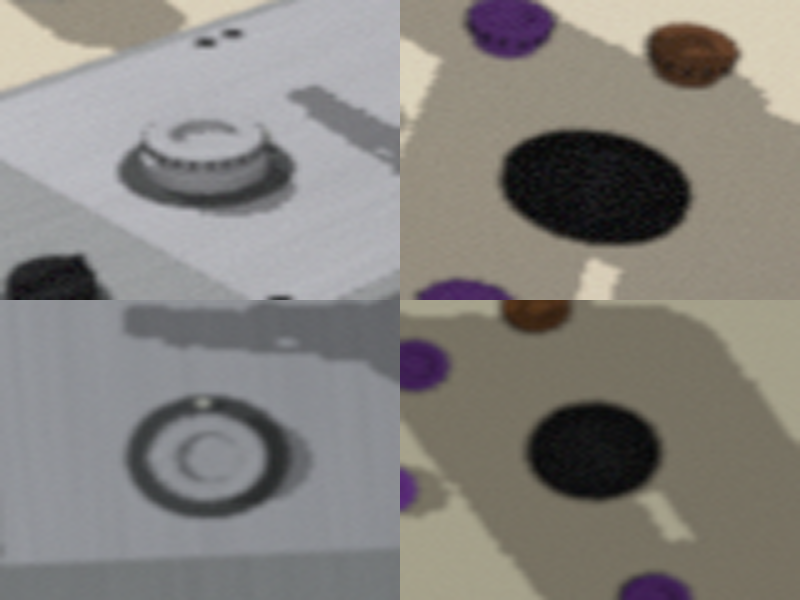

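```bash
python3 - <<'E'
from h import *
xy=(454.0,-301)
goto([*xy,30],D)
pick(xy,-28.5,83,60)
move_l([*xy,50],speed=150); wait(.15); o=get_obs(); print(o["grip_width"],o["tcp_pos"])
X=o["tcp_pos"]+[4,0,28.5]; heldcheck("cap_large",X,X[2])
if o["grip_width"]>60:
    xy=(446.4,6.6)
    move_l([*xy,50],speed=300); move_l([*xy,15],speed=120); wait(.25); lower(xy,15,3,4)
    o=get_obs(); print(o["wrist_force"],o["grip_width"])
look("cap_large",np.r_[450.5,6.6,o["tcp_pos"][2]+28.5],"pics/z.png",burner=("large",np.r_[450.8,6.6,12])); print(T())
E
```

```text
grip 65.7 64.2 [ 454.7 -301.6  -26.8] 52.5
65.64938666623256 [ 452.69795126 -299.90582698   48.18121139]
held [346.9 263.8] 0.89 [345.7, 263.6, 32.2, 30.1] 814 (array([ 450.3, -297.9]), array([-0.,  0.]))
lower stop 9 [446.6   6.9   9.5] 5.6 56.8
[-2.28690639  2.49329208  3.52194559] 65.24989439827719
56.9
```

View pics/z.png

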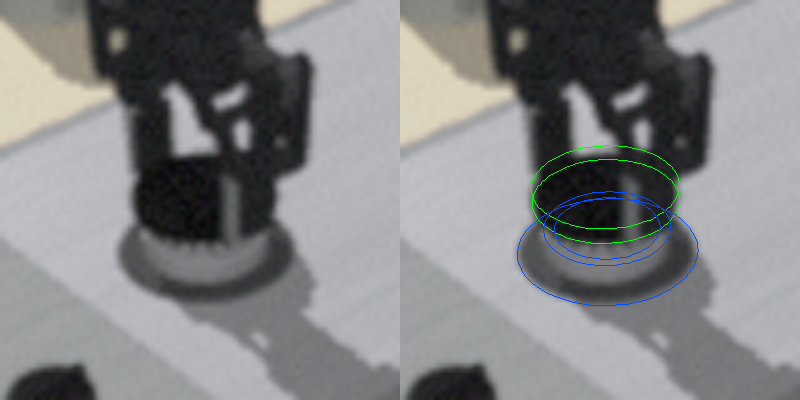

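```bash
python3 - <<'E'
from h import *
xy=(446.4,6.6)
for z in(8.5,8,7.5,7,6.5):
    move_l([*xy,z],speed=30); wait(.1); o=get_obs(); print(z,o["tcp_pos"].round(1),o["wrist_force"].round(1))
    if o["wrist_force"][2]>12: break
print(T())
E
```

```text
8.5 [446.7   7.    9.4] [-3.3  2.5  8.9]
8 [446.7   7.    9.3] [-4.4  2.4 12.5]
57.6
```

```bash
python3 - <<'E'
from h import *
xy=(446.4,6.6)
move_l([*xy,9.2],speed=30); grip(83); move_l([*xy,70],speed=150); goto([450,-250,200],D); wait(.3)
for k,z,s in(("cap_large",36,[450,6.5]),("cap_small",36,[660,15])):
  for n in("side","top"):
    c,d=mask(k,n,proj(n,np.r_[s,z+12])[0])
    if d: print(n,k,c.round(1),d["extent"],solve(k,{n:c},z))
A=[cv2.resize(get_image(n)[v-40:v+40,u-50:u+50,::-1],(400,300),interpolation=cv2.INTER_CUBIC) for n,u,v in(("side",238,205),("side",298,180),("top",261,217),("top",258,137))]
cv2.imwrite("pics/fin.png",np.vstack([np.hstack(A[:2]),np.hstack(A[2:])])); print(T())
E
```

```text
side cap_large [238.2 206.7] [240.3, 205.6, 29.6, 17.2] (array([448.2,   5.3]), array([ 0., -0.]))
top cap_large [262.6 218.2] [264.4, 216.6, 28.7, 26.0] (array([451.1,   5.2]), array([0., 0.]))
side cap_small [299. 176.] [298.3, 176.4, 15.2, 13.0] (array([660.4,  14.2]), array([0., 0.]))
top cap_small [258.  134.1] [258.1, 137.1, 19.7, 19.1] (array([662.4,  13.8]), array([-0., -0.]))
60.7
```

View pics/fin.png

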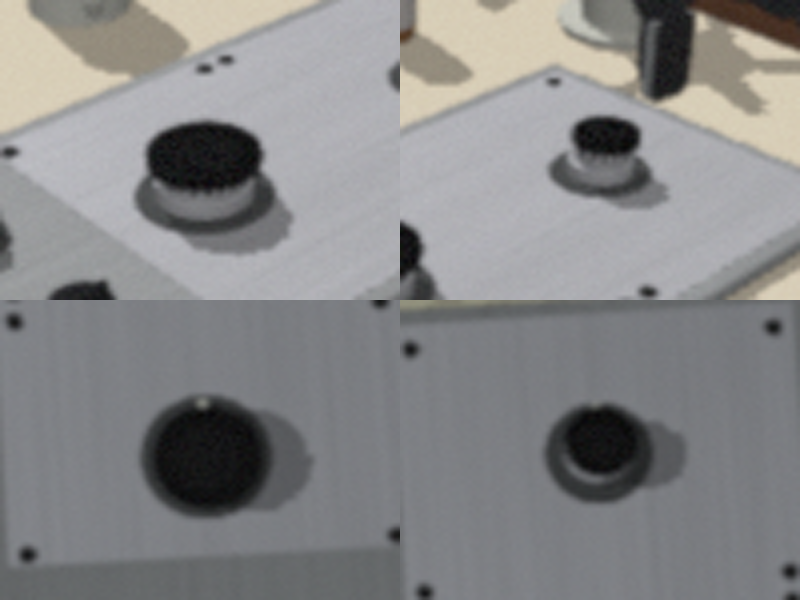

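```bash
python3 -c "
from station import *
print(get_obs()['t'],sign_off())"
```

```text
the job is handed in; nothing more can be done
60.7083 None
```

I handed the job in at 60.7 s: each burner has the crown of its size in the bore and the matching cap on top. The part positions in the pictures and the contact heights when setting down agree with all four parts being seated. The arm and gripper were clear, and I did not handle the mug, mill, jar, brush or the coloured look-alikes.

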